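# Cross-tighten the pump cover of the steam station

## Robot

A 6-joint arm with a two-finger parallel gripper is mounted at the origin on a cart in front of the work surface, level with it; the furniture and walls round the work are solid. World frame = base frame: x ahead of the robot, y to its left, z up, the work surface at z = 0. Lengths are in m, angles in rad, forces in N, time in s.
With the tool pointing down it reaches from about 0.375 to 0.9 m from the base axis. Payload 3.1 kg.
Tool frame: the origin (TCP) lies between the finger pads; the fingertips stand robot.tcp_to_tips ahead of it and the grasp point (between the pads) lies 5 mm behind it (robot.tcp_to_tips is the distance from the TCP to the fingertips, in m); z points along the fingers, x is the direction in which the jaws open and shut, and the axes are right-handed (so a half turn about z gives the same grasp; the last joint's range is limited). The gripper opens to 87 mm and grips with 3 to 60 N. Pads are 19 mm wide; open, the fingers measure 117 mm over their backs; the gripper's body (75 mm by 190 mm) begins 51 mm behind the grasp point.
Start: joints at [-1.347, 0.527, 1.433, -0, 1.181, -0.178], TCP at [0.244, -0.575, 0.237] pointing down, gripper open.
Joint ranges: [-3.08, 3.08], [-0.75, 2.2], [0.22, 2.44], [-1.43, 4.57], [0, 2.65], [-2.85, 2.85]. Speed limits (rad/s): [2.79, 2.79, 3.14, 3.14, 3.14, 3.14].

## Interface

Orientations are given as a unit quaternion [x, y, z, w].
In Python, from rig import robot gives the robot as it stands.
- The arm moves only by the shell command python3 -m crank 'ROWS' [FORCE]. ROWS is JSON, a list of rows, each a list of 7 numbers: the turn, a rotation vector about the tool's x, y, z each as a share of 90 degrees, from -1 to 1, then the shift along the tool's x, y, z each as a share of 100 mm, from -1 to 1, then the closure, from 0 (fully open) to 1 (shut). In form: [[rx, ry, rz, tx, ty, tz, grip], ...]. A call has 1 to 20 rows; each row is the pose to reach, as a shift and turn from the pose measured when the call began, along the tool's axes at that moment; what a row does not reach only later rows make up. A row lasts 1/12 s, in which the tool goes at most 41.7 mm and 7.16 degrees, less where a joint would pass 70% of its speed; a pose out of reach is approached as far as the arm can. A call with a number of a shift or a turn outside -1 to 1 is refused whole. A call with a gripper value outside its range is refused whole. The fingers move at their own pace and stop on an object; FORCE is the grip in N (left out, the last holds). Time passes only in rows, so rows that repeat a pose let the fingers close. It gives the time, the measured TCP pose, the force and the opening at its end, in the units of the state.
- robot.get_obs(): the state, without advancing time (a new reading comes with each control period).
- robot.camera(name): name is "scene" or "top" or "wrist"; returns (picture, depth): 384x512x3 uint8, red, green, blue; 384x512 float32, m along the optical axis (not along the pixel's ray), 0 where there is no reading.
- robot.camera_model(name): a dict with "fx", "fy", "cx", "cy" (pixels), "extrinsics" (4x4, takes a point from camera to world coordinates); the wrist camera has in their place "tool_from_camera" (4x4, takes a point from camera to tool coordinates, whose origin is the TCP and whose axes are the tool frame's). Camera axes: x right, y down, z forward; pixel columns grow to the right and rows downward; lengths in m; the calibration is good to about 2 mm. A picture is of the moment at which its call begins: read the wrist's pose just before it. camera_model takes no time and is no camera call.
- robot.hand_in(): hands the job in, once; it reports no verdict.
The state is a dict: "time": time; "q": joint angles; "joint_velocities": joint speeds; "joint_torque": joint torques, N m; "position": TCP position; "tool_rot": TCP orientation; "ft_force": force on the tool from outside, world axes, zero at the start; "moment": the same for the moment, N m; "grip_width": finger opening in m.
Only numpy, scipy, OpenCV 4.12 (cv2) and the standard library are available. Lean on these libraries where they do the work, as an engineer would, in place of code of your own. Each camera call takes 0.05 s, during which the arm holds its last target. There are 200 camera calls.

## Task

The cover plate of the pump sits loose under its four wing nuts; tighten it evenly, in two rounds, each in cross order (after the first nut comes the one diagonally opposite, then the other two). In the first round turn each nut clockwise about a quarter turn, until its wings stand square across the plate's long side, and let go; in the second round take each again and turn it on about another quarter turn, to its stop, with the wings in line with the long side. Leave the jar, the tape and the screwdriver where they are.

Things in the scene. Friction and masses are not known exactly. Their poses are not given: they have to be found in the camera images.
- housing: Grey-aluminium pump housing, 150 x 200 mm foot, fixed to the board, up to 0.5 rad askew to the robot; origin under its centre, x along its short side (away from the robot), y along its long side, z up. Its steel outlet pipe sticks out of its far side 94 mm from the centre, 31 mm up
- cover_mid (a point): Centre of the top face of the steel cover plate (150 x 180 x 8 mm, round boss 60 mm wide and 6 mm high in the middle), 76 to 77 mm above the board at the start and 74 mm when seated flat; each nut draws its own corner down. x, y along its short and long sides, z up. Four wing nuts stand near its corners, at (+-50, +-60) mm from here
- nut_a (a joint): Turn of the far left wing nut, rad, growing clockwise from above as it is tightened: 0 loose, 3.14 fully tight against its stop; starts between 0.2 and 0.7. It stays where it is left; turning it takes about 0.12 N m. Its wing bar lies along the plate's long side at 0 and at 3.14, and square across it at 1.57 (the halfway point)
- nut_a_grip (a point): Middle of the wing bar of the far left dark steel wing nut, at (+50, +60) mm in the cover's frame, 27 to 30 mm above the plate's top face; diagonally opposite is the near right one. The frame turns with the nut: the bar is 44 mm long along its y, 10 mm thick along its x and 24 mm tall (12 mm above and below this point) over a round hub 24 mm wide; z up. Pinch the bar across its thickness from above
- nut_b (a joint): Turn of the far right wing nut, rad, growing clockwise from above as it is tightened: 0 loose, 3.14 fully tight against its stop; starts between 0.2 and 0.7. It stays where it is left; turning it takes about 0.12 N m. Its wing bar lies along the plate's long side at 0 and at 3.14, and square across it at 1.57 (the halfway point)
- nut_b_grip (a point): Middle of the wing bar of the far right dark steel wing nut, at (+50, -60) mm in the cover's frame, 27 to 30 mm above the plate's top face; diagonally opposite is the near left one. The frame turns with the nut: the bar is 44 mm long along its y, 10 mm thick along its x and 24 mm tall (12 mm above and below this point) over a round hub 24 mm wide; z up. Pinch the bar across its thickness from above
- nut_c (a joint): Turn of the near right wing nut, rad, growing clockwise from above as it is tightened: 0 loose, 3.14 fully tight against its stop; starts between 0.2 and 0.7. It stays where it is left; turning it takes about 0.12 N m. Its wing bar lies along the plate's long side at 0 and at 3.14, and square across it at 1.57 (the halfway point)
- nut_c_grip (a point): Middle of the wing bar of the near right dark steel wing nut, at (-50, -60) mm in the cover's frame, 27 to 30 mm above the plate's top face; diagonally opposite is the far left one. The frame turns with the nut: the bar is 44 mm long along its y, 10 mm thick along its x and 24 mm tall (12 mm above and below this point) over a round hub 24 mm wide; z up. Pinch the bar across its thickness from above
- nut_d (a joint): Turn of the near left wing nut, rad, growing clockwise from above as it is tightened: 0 loose, 3.14 fully tight against its stop; starts between 0.2 and 0.7. It stays where it is left; turning it takes about 0.12 N m. Its wing bar lies along the plate's long side at 0 and at 3.14, and square across it at 1.57 (the halfway point)
- nut_d_grip (a point): Middle of the wing bar of the near left dark steel wing nut, at (-50, +60) mm in the cover's frame, 27 to 30 mm above the plate's top face; diagonally opposite is the far right one. The frame turns with the nut: the bar is 44 mm long along its y, 10 mm thick along its x and 24 mm tall (12 mm above and below this point) over a round hub 24 mm wide; z up. Pinch the bar across its thickness from above
- white_jar: White lidded jar, 70 mm wide, 57 mm high, right of the housing; origin under its centre. A bystander
- masking_tape: Roll of masking tape lying flat, 100 mm wide, 25 mm high, left of the housing; origin under its centre. A bystander
- screwdriver: Orange-handled screwdriver lying on the board left of the housing, 184 mm long; origin under its centre. A bystander

How it is judged:
By the outcome, as a careful person would: the job done as asked, in the order asked, and still so for the second after the job is handed in, with the robot touching nothing.
It also fails if it takes over 72 s, if anything falls off the work surface, if the arm or the gripper's body presses on something with over 40 N, if the wrist force passes 120 N, or if a joint passes its speed limit or range.

## Working session

There is one attempt and no reset: what is moved stays moved. The work goes in short steps, Python scripts to look and compute and a shell command to move; the robot and the scene stay as the last step left them, time stands still between calls to the robot, and variables do not carry over. Pictures are saved under pics/ and viewed, on a budget of 10 in all, crops included, one or two more only if the job needs it, and the job is handed in when it is done.

```bash
ls; mkdir -p pics; python3 - <<'E'
from rig import robot
import cv2,numpy as np
o=robot.get_obs();print(o['position'],o['tool_rot'],o['grip_width'],robot.tcp_to_tips)
p,d=robot.camera("top");m=robot.camera_model("top");print(m)
cv2.imwrite("pics/top.png",cv2.resize(p[:,:,::-1],(800,600),interpolation=cv2.INTER_CUBIC))
np.savez("top.npz",p=p,d=d,**{k:m[k] for k in m})
print(robot.camera_model("wrist"))
E
```

```text
pics
[ 0.24429137 -0.57452425  0.23558769] [ 8.33976463e-01 -5.51799004e-01 -7.62692129e-04 -7.32282533e-04] 0.08697629576782862 0.014
{'fx': 365.8029837504474, 'fy': 365.8029837504474, 'cx': 252.85036666812593, 'cy': 187.88887239500804, 'extrinsics': array([[ 0.02937886, -0.99783492,  0.05884179,  0.48944878],
       [-0.99956611, -0.02920338,  0.00384018,  0.0784033 ],
       [-0.00211349, -0.05892908, -0.99825993,  1.238958  ],
       [ 0.        ,  0.        ,  0.        ,  1.        ]])}
{'fx': 335.3174482647035, 'fy': 335.3174482647035, 'cx': 258.3234133751581, 'cy': 193.25737192669249, 'tool_from_camera': array([[ 9.99999911e-01, -4.04545817e-04, -1.22533654e-04,
        -7.16237979e-04],
       [ 4.22203703e-04,  9.69931802e-01,  2.43376500e-01,
        -6.68475529e-02],
       [ 2.03923431e-05, -2.43376530e-01,  9.69931886e-01,
        -1.48947622e-01],
       [ 0.00000000e+00,  0.00000000e+00,  0.00000000e+00,
         1.00000000e+00]])}
```

View pics/top.png

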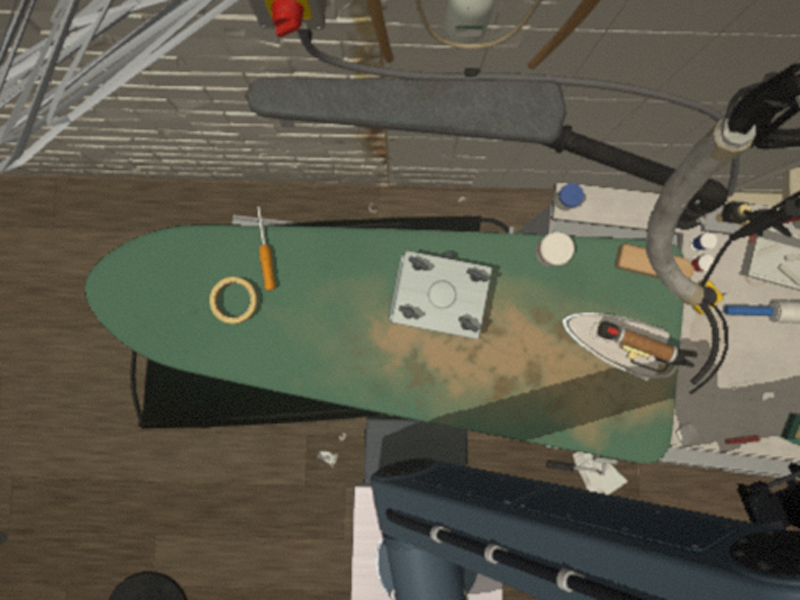

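The picture (800 px wide) shows the plate centred at about (442,294). The nuts are a (420,262), b (481,272), c (469,323) and d (411,312). The jar, tape and screwdriver are well clear.

```bash
cat > h.py <<'E'
import numpy as np,cv2
from scipy.spatial.transform import Rotation as R
def cloud(d,m,T):
    v,u=np.mgrid[:d.shape[0],:d.shape[1]]
    P=np.stack([(u-m['cx'])/m['fx']*d,(v-m['cy'])/m['fy']*d,d],-1)
    return P@T[:3,:3].T+T[:3,3]
def tool(o):
    T=np.eye(4);T[:3,:3]=R.from_quat(o['tool_rot']).as_matrix();T[:3,3]=o['position'];return T
E
python3 - <<'E'
from h import *
z=np.load("top.npz");d=z['d'];P=cloud(d,z,z['extrinsics'])
reg=np.zeros(d.shape,bool);reg[155:222,243:325]=1
reg&=d>0
Q=P[reg&(P[...,2]>.06)&(P[...,2]<.13)]
print("plate",len(Q),cv2.minAreaRect((Q[:,:2]*1000).astype(np.float32)),np.median(Q[:,2]))
(cx,cy),_,_=cv2.minAreaRect((Q[:,:2]).astype(np.float32))
for n,(u,v) in dict(a=(420,262),b=(481,272),c=(469,323),d=(411,312)).items():
    u*=.64;v*=.64
    r=np.zeros_like(reg);r[int(v)-11:int(v)+12,int(u)-11:int(u)+12]=1
    N=P[r&(P[...,2]>.095)]
    print(n,len(N),N.mean(0) if len(N) else 0, cv2.minAreaRect((N[:,:2]*1000).astype(np.float32)), N[:,2].max())
E
```

```text
plate 2629 ((561.2860717773438, -10.654449462890625), (180.13204956054688, 150.2939453125), 80.52731323242188) 0.07692792875514387
a 58 [0.61722488 0.04194793 0.13361872] ((559.0040283203125, 48.98453140258789), (40.050392150878906, 145.6349334716797), 82.45033264160156) 1.238957996382285
b 64 [ 0.58941425 -0.06184391  0.21827175] ((556.1171264648438, -0.72418212890625), (37.688499450683594, 203.47702026367188), 29.622020721435547) 1.238957996382285
c 59 [ 0.50101487 -0.04808235  0.20987737] ((502.76544189453125, -0.5453872680664062), (157.84616088867188, 26.93545913696289), 89.89034271240234) 1.238957996382285
d 53 [0.52072193 0.05819619 0.15687569] ((510.44964599609375, 57.5474853515625), (38.5570068359375, 44.9150390625), 85.8427505493164) 1.238957996382285
```

```bash
cat >> h.py <<'E'
def delta(o,pos,yaw):
    """row shares: tool-down pose at pos with jaw axis at world yaw (deg)"""
    T=tool(o);y=np.radians(yaw)
    G=np.array([[np.cos(y),np.sin(y),0],[np.sin(y),-np.cos(y),0],[0,0,-1]])
    r=R.from_matrix(T[:3,:3].T@G).as_rotvec()/(np.pi/2)
    t=T[:3,:3].T@(np.array(pos)-T[:3,3])/.1
    return np.round(np.r_[r,t],3)
def state(o):
    T=tool(o);return np.round(o['position'],4),"yaw %.1f"%np.degrees(np.arctan2(T[1,0],T[0,0])),"q6 %.2f"%o['q'][5],"w %.4f"%o['grip_width'],"t %.2f"%o['time'],np.round(o['ft_force'],1)
E
python3 - <<'E'
from h import *
from rig import robot
z=np.load("top.npz");d=z['d'];P=cloud(d,z,z['extrinsics']);P=P[d>0]
for x in np.arange(.2,.95,.1):
    print("%.1f"%x,[ "%.2f"%P[(abs(P[:,0]-x)<.05)&(abs(P[:,1]-y)<.05)][:,2].max() if ((abs(P[:,0]-x)<.05)&(abs(P[:,1]-y)<.05)).any() else '-' for y in np.arange(-.6,.31,.1)])
o=robot.get_obs();print(state(o))
print(delta(o,[.51,-.02,.33],-40))
E
```

```text
0.2 ['-0.02', '0.38', '0.01', '0.00', '-0.01', '0.70', '0.59', '0.42', '-0.00', '-0.43']
0.3 ['0.34', '0.39', '0.01', '0.77', '0.83', '0.74', '0.57', '0.40', '0.00', '0.00']
0.4 ['0.12', '0.13', '0.13', '0.04', '0.01', '0.01', '0.01', '0.01', '0.01', '0.01']
0.5 ['0.13', '0.13', '0.13', '0.14', '0.01', '0.12', '0.12', '0.12', '0.01', '0.01']
0.6 ['0.11', '0.18', '0.33', '0.35', '0.06', '0.12', '0.12', '0.12', '0.01', '0.90']
0.7 ['0.30', '0.11', '0.58', '0.76', '0.06', '0.01', '0.04', '0.01', '0.84', '0.92']
0.8 ['0.13', '0.14', '0.54', '0.13', '-0.34', '-0.35', '-0.35', '-0.36', '-0.36', '-0.37']
0.9 ['-', '-0.89', '0.13', '0.13', '0.18', '0.18', '0.46', '0.18', '0.45', '0.45']
(array([ 0.2443, -0.5746,  0.2356]), 'yaw -67.0', 'q6 -0.18', 'w 0.0868', 't 0.05', array([ 0.8, -0.2, -0. ]))
[-1.000e-03  1.000e-03 -3.000e-01 -4.067e+00 -4.615e+00 -9.340e-01]
```

```bash
python3 -m crank '[[0,0,0,-0.4,-0.45,-0.4,0.4],[0,0,0,-0.7,-0.8,-0.6,0.4],[0,0,0,-0.85,-0.95,-0.9,0.4],[0,0,0,-0.85,-0.95,-0.93,0.4]]' 15
python3 -m crank '[[0,0,0,-0.3,-0.3,0,0.4],[0,0,0,-0.6,-0.6,0,0.4],[0,0,0,-0.85,-0.95,0,0.4],[0,0,0,-0.85,-0.95,0,0.4]]'
python3 -m crank '[[0,0,0,-0.3,-0.3,0,0.4],[0,0,0,-0.6,-0.6,0,0.4],[0,0,0,-0.85,-0.95,0,0.4],[0,0,0,-0.85,-0.95,0,0.4]]'
python3 -m crank '[[0,0,0,-0.3,-0.3,0,0.4],[0,0,0,-0.6,-0.6,0,0.4],[0,0,0,-0.8,-0.95,0,0.4],[0,0,0,-0.8,-0.95,0,0.4]]'
python3 - <<'E'
from h import *
from rig import robot
o=robot.get_obs();print(state(o));print(delta(o,[.51,-.02,.33],-40))
E
```

```text
time: 0.38
position: [0.299, -0.4563, 0.3288]
tool_rot: [0.834, -0.552, -0.002, -0.002]
ft_force: [1.2, -0.9, 0.4]
grip_width: 0.0679
time: 0.72
position: [0.3544, -0.3343, 0.3291]
tool_rot: [0.835, -0.55, -0.003, -0.004]
ft_force: [-0.6, -1.0, -1.3]
grip_width: 0.0529
time: 1.05
position: [0.4088, -0.2136, 0.33]
tool_rot: [0.837, -0.548, -0.005, -0.006]
ft_force: [-0.3, -0.4, -0.7]
grip_width: 0.0521
time: 1.38
position: [0.466, -0.0977, 0.3315]
tool_rot: [0.838, -0.545, -0.005, -0.007]
ft_force: [-1.0, -0.1, 0.4]
grip_width: 0.0521
(array([ 0.466 , -0.0977,  0.3315]), 'yaw -66.1', 'q6 0.70', 'w 0.0521', 't 1.38', array([-1. , -0.1,  0.4]))
[-0.007  0.009 -0.29  -0.532 -0.717  0.028]
```

```bash
python3 -m crank '[[0,0,-0.07,-0.4,-0.4,0,0.4],[0,0,-0.15,-0.8,-0.8,0,0.4],[0,0,-0.22,-0.8,-1,0.2,0.4],[0,0.01,-0.29,-0.8,-1,0.4,0.4],[0,0.01,-0.29,-0.8,-1,0.4,0.4],[0,0.01,-0.29,-0.8,-1,0.4,0.4]]'
cat > look.py <<'E'
import sys
from h import *
from rig import robot
o=robot.get_obs();print(state(o));p,d=robot.camera("wrist");m=robot.camera_model("wrist")
T=tool(o)@m['tool_from_camera']
P=cloud(d,m,T);np.savez("w.npz",p=p,d=d,T=T,P=P)
c=np.array([.5613,-.0107]);yw=-9.5
ok=(d>0)&(np.linalg.norm(P[...,:2]-c,axis=-1)<.13)
Q=P[ok&(P[...,2]>.065)&(P[...,2]<.11)]
(cx,cy),s,a=cv2.minAreaRect((Q[:,:2]*1000).astype(np.float32));print("plate",cx,cy,s,a,len(Q),np.median(Q[:,2]))
H=np.where(ok&(P[...,2]>.094)&(P[...,2]<.13),255,0).astype(np.uint8)
n,L=cv2.connectedComponents(H)
t=np.radians(yw);X=np.array([np.cos(t),np.sin(t)]);Y=np.array([-X[1],X[0]])
for i in range(1,n):
    N=P[L==i]
    if len(N)<60: continue
    top=N[:,2].max(); B=N[N[:,2]>np.percentile(N[:,2],95)-.005]
    (bx,by),s,a=cv2.minAreaRect((B[:,:2]*1000).astype(np.float32))
    if s[0]<s[1]: a+=90
    th=(90+yw-a)%180
    r=np.array([bx,by])/1000-c
    print("nut rel (%.0f,%.0f)"%(r@X*1000,r@Y*1000),"world (%.4f,%.4f)"%(bx/1000,by/1000),"size",np.round(s,1),"bar yaw %.1f theta %.1f"%(a,th),"top %.4f"%np.percentile(N[:,2],95),len(N))
if len(sys.argv)>1: cv2.imwrite(sys.argv[1],cv2.resize(p[:,:,::-1],(800,600),interpolation=cv2.INTER_CUBIC))
E
python3 look.py pics/w1.png
```

```text
time: 1.88
position: [0.524, 0.0164, 0.2919]
tool_rot: [0.94, -0.342, 0.001, -0.003]
ft_force: [0.7, 0.4, -0.8]
grip_width: 0.0516
(array([0.524 , 0.0164, 0.2919]), 'yaw -40.0', 'q6 0.51', 'w 0.0516', 't 1.88', array([ 0.7,  0.4, -0.8]))
plate 559.86767578125 -10.069198608398438 (179.41769409179688, 150.19107055664062) 80.53057861328125 19008 0.07762458313779091
nut rel (48,60) world (0.6185,0.0408) size [43.5 13.9] bar yaw 57.6 theta 22.9 top 0.1180 693
nut rel (-51,60) world (0.5206,0.0570) size [43.2 14.3] bar yaw 56.8 theta 23.7 top 0.1178 562
nut rel (50,-56) world (0.6015,-0.0738) size [34.8 14.5] bar yaw 56.8 theta 23.7 top 0.1179 582
nut rel (-45,-46) world (0.5095,-0.0489) size [14.   9.5] bar yaw 51.5 theta 29.0 top 0.1175 208
```

View pics/w1.png

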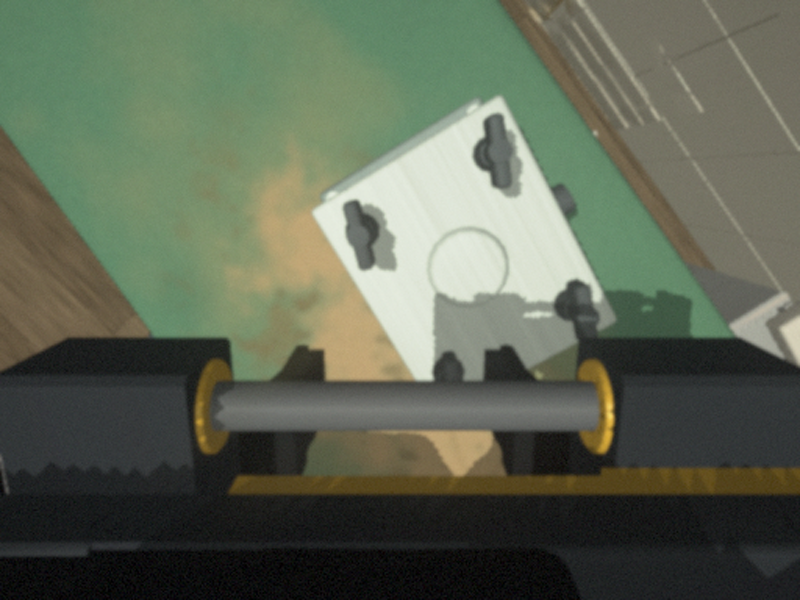

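The wrist picture shows the plate with nuts a (495,150), d (362,235) and b (577,300). Nut c (450,365) is partly hidden by the gripper. All measured wings are at about 23°. I'll start with nut a.

```bash
python3 - <<'E'
from h import *
from rig import robot
o=robot.get_obs();print(delta(o,[.619,.0408,.165],-32.4))
E
```

```text
[-0.005 -0.002 -0.086  0.556 -0.789  1.289]
```

```bash
python3 -m crank '[[0,0,-0.03,0.2,-0.25,0.3,0.4],[0,0,-0.086,0.4,-0.55,0.5,0.4],[0,0,-0.086,0.556,-0.79,0.8,0.4],[0,0,-0.086,0.556,-0.79,1,0.4],[-0.005,0,-0.086,0.556,-0.79,1,0.4],[-0.005,0,-0.086,0.556,-0.79,1,0.4]]' 15
python3 - <<'E'
from h import *
from rig import robot
o=robot.get_obs();print(state(o),delta(o,[.619,.0408,.107],-32.4))
E
```

```text
time: 2.43
position: [0.6182, 0.0391, 0.1937]
tool_rot: [0.96, -0.28, 0.0, 0.001]
ft_force: [-0.2, 0.6, 0.6]
grip_width: 0.0523
(array([0.6182, 0.0391, 0.1937]), 'yaw -32.5', 'q6 0.45', 'w 0.0523', 't 2.43', array([-0.2,  0.6,  0.6])) [ 0.001 -0.001 -0.002 -0.004 -0.02   0.867]
```

```bash
python3 -m crank '[[0,0,0,0,-0.01,0.3,0.4],[0,0,0,0,-0.02,0.6,0.4],[0,0,0,0,-0.02,0.8,0.4],[0,0,0,0,-0.02,0.867,0.4],[0,0,0,0,-0.02,0.867,0.4],[0,0,0,0,-0.02,0.867,1],[0,0,0,0,-0.02,0.867,1],[0,0,0,0,-0.02,0.867,1],[0,0,0,0,-0.02,0.867,1],[0,0,0,0,-0.02,0.867,1],[0,0,0,0,-0.02,0.867,1]]' 40
python3 - <<'E'
from h import *
from rig import robot
o=robot.get_obs();print(state(o),o['moment'],delta(o,[.619,.0408,.107],-99.5))
E
```

```text
time: 3.35
position: [0.6195, 0.0406, 0.1076]
tool_rot: [0.96, -0.28, 0.001, 0.001]
ft_force: [-0.1, 0.5, -0.0]
grip_width: 0.0202
(array([0.6195, 0.0406, 0.1076]), 'yaw -32.5', 'q6 0.46', 'w 0.0202', 't 3.35', array([-0.1,  0.5, -0. ])) [-0.01748024 -0.10953391 -0.00869195] [-0.    -0.002  0.744 -0.006  0.001  0.006]
```

```bash
python3 -m crank '[[0,0,0,0,0,0,1],[0,0,0,0,0,0,1],[0,0,0,0,0,0,1],[0,0,0,0,0,0,1]]'
python3 -m crank '[[0,0,0.07,0,0,0.0,1],[0,0,0.15,0,0,0,1],[0,0,0.225,0,0,0,1],[0,0,0.3,0,0,0,1],[0,0,0.375,0,0,0,1],[0,0,0.45,0,0,0,1],[0,0,0.525,0,0,0,1],[0,0,0.6,0,0,0.01,1],[0,0,0.68,0,0,0.01,1],[0,0,0.745,0,0,0.01,1],[0,0,0.745,0,0,0.01,1],[0,0,0.745,0,0,0.01,1]]'
python3 - <<'E'
from h import *
from rig import robot
o=robot.get_obs();print(state(o),o['moment'],delta(o,[.619,.0408,.107],-99.5))
E
```

```text
time: 3.68
position: [0.6193, 0.0408, 0.1078]
tool_rot: [0.96, -0.28, 0.001, 0.001]
ft_force: [-1.1, 0.9, 3.7]
grip_width: 0.0094
time: 4.68
position: [0.6198, 0.0398, 0.1077]
tool_rot: [-0.645, 0.764, -0.002, -0.001]
ft_force: [-0.6, -2.4, 6.6]
grip_width: 0.0093
(array([0.6198, 0.0398, 0.1077]), 'yaw -99.6', 'q6 1.63', 'w 0.0093', 't 4.68', array([-0.6, -2.4,  6.6])) [-0.32953563  0.35370209 -0.12547826] [-0.001 -0.002 -0.001 -0.008  0.01   0.007]
```

```bash
python3 -m crank '[[0,0,0,0,0,0,0.5],[0,0,0,0,0,0,0.5],[0,0,0,0,0,0,0.5],[0,0,0,0,0,0,0.45],[0,0,0,0,0,-0.3,0.4],[0,0,0,0,0,-0.6,0.4],[0,0,0,0,0,-0.9,0.4],[0,0,0,0,0,-1,0.4],[0,0,0,0,0,-1,0.4]]'
python3 look.py pics/w2.png
```

```text
time: 5.43
position: [0.6217, 0.0402, 0.2109]
tool_rot: [-0.646, 0.764, -0.004, 0.002]
ft_force: [0.6, -0.4, -0.3]
grip_width: 0.051
(array([0.6217, 0.0402, 0.2109]), 'yaw -99.6', 'q6 1.63', 'w 0.0510', 't 5.43', array([ 0.6, -0.4, -0.3]))
plate 567.4872436523438 -11.214584350585938 (179.7548065185547, 134.1265869140625) 80.42424774169922 15242 0.07723366546988147
nut rel (48,60) world (0.6190,0.0409) size [13.6 43.5] bar yaw 170.5 theta 90.0 top 0.1182 865
nut rel (49,-59) world (0.5997,-0.0769) size [43.5 14.4] bar yaw 57.0 theta 23.5 top 0.1176 1028
nut rel (-43,69) world (0.5300,0.0640) size [25.   3.2] bar yaw 76.8 theta 3.7 top 0.1048 177
```

View pics/w2.png

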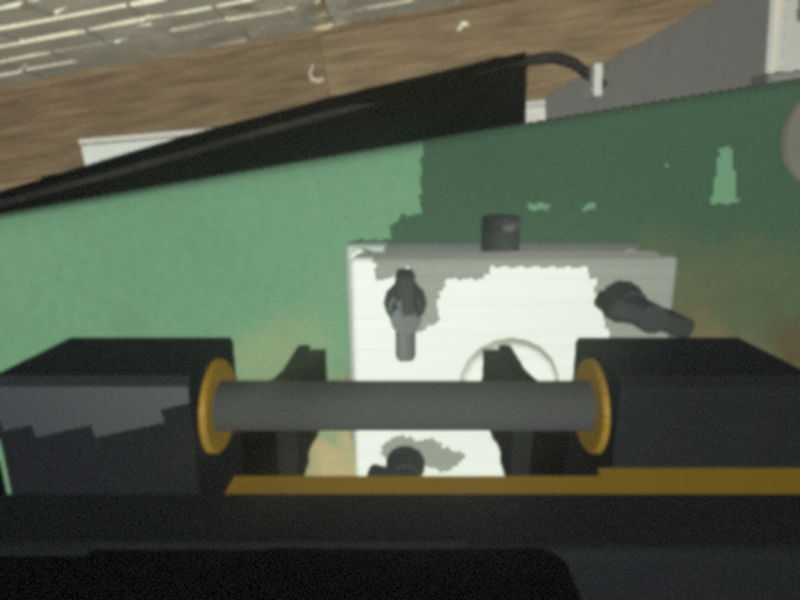

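The picture shows nut a at (405,315), square across, and it measures 90.0°. Nut b is at (645,310), still loose. Next I'll go to c, taking one look on the way.

```bash
python3 - <<'E'
from h import *
from rig import robot
o=robot.get_obs();print(delta(o,[.544,-.035,.215],-66),delta(o,[.466,-.111,.215],-32.5))
E
```

```text
[-0.002 -0.003 -0.373  0.869  0.625 -0.065] [-1.000e-03 -3.000e-03 -7.450e-01  1.748e+00  1.268e+00 -6.500e-02]
```

```bash
python3 -m crank '[[0,0,-0.07,0.3,0.2,-0.06,0.4],[0,0,-0.15,0.6,0.4,-0.06,0.4],[0,0,-0.225,0.87,0.6,-0.06,0.4],[0,0,-0.3,0.87,0.625,-0.06,0.4],[0,0,-0.373,0.87,0.625,-0.06,0.4]]'
python3 -m crank '[[0,0,-0.07,0.15,0.3,0,0.4],[0,0,-0.15,0.3,0.6,0,0.4],[0,0,-0.225,0.38,0.9,0,0.4],[0,0,-0.3,0.38,1,0,0.4],[0,0,-0.37,0.38,1,0,0.4],[0,0,-0.37,0.38,1,0,0.4]]'
python3 look.py
python3 - <<'E'
from h import *
from rig import robot
o=robot.get_obs();print(delta(o,[.5007,-.061,.17],-33))
E
```

```text
time: 5.9
position: [0.5405, -0.0358, 0.212]
tool_rot: [0.839, -0.543, -0.001, 0.002]
ft_force: [0.7, -0.0, 0.3]
grip_width: 0.052
time: 6.4
position: [0.4626, -0.1112, 0.2103]
tool_rot: [0.96, -0.28, -0.003, 0.001]
ft_force: [-0.2, -0.3, 0.5]
grip_width: 0.0523
(array([ 0.4626, -0.1112,  0.2103]), 'yaw -32.5', 'q6 0.10', 'w 0.0523', 't 6.40', array([-0.2, -0.3,  0.5]))
plate 556.0888061523438 -33.36720275878906 (133.42955017089844, 150.1120147705078) 80.5062484741211 23237 0.07741795321879719
nut rel (48,-60) world (0.5992,-0.0775) size [43.3 14.9] bar yaw 56.3 theta 24.2 top 0.1174 1718
nut rel (-51,-60) world (0.5010,-0.0611) size [43.  14.1] bar yaw 57.8 theta 22.7 top 0.1181 949
[ 0.002  0.003  0.003  0.045 -0.624  0.404]
```

```bash
python3 -m crank '[[0,0,0,0.02,-0.3,0.1,0.4],[0,0,0,0.05,-0.5,0.25,0.4],[0,0,0,0.05,-0.625,0.4,0.4],[0,0,0,0.05,-0.625,0.45,0.4],[0,0,0,0.05,-0.625,0.7,0.4],[0,0,0,0.05,-0.625,0.9,0.4],[0,0,0,0.05,-0.625,1,0.4],[0,0,0,0.05,-0.625,1,0.4]]' 40
python3 - <<'E'
from h import *
from rig import robot
o=robot.get_obs();print(state(o),delta(o,[.501,-.061,.107],-32.2))
E
```

```text
time: 7.12
position: [0.4989, -0.0608, 0.1081]
tool_rot: [0.959, -0.282, -0.006, 0.001]
ft_force: [-0.6, -1.4, -1.0]
grip_width: 0.0521
(array([ 0.4989, -0.0608,  0.1081]), 'yaw -32.8', 'q6 0.23', 'w 0.0521', 't 7.12', array([-0.6, -1.4, -1. ])) [ 0.003  0.007 -0.007  0.019 -0.009  0.01 ]
```

```bash
python3 -m crank '[[0,0.007,-0.007,0.02,-0.01,0.01,1],[0,0.007,-0.007,0.02,-0.01,0.01,1],[0,0.007,-0.007,0.02,-0.01,0.01,1],[0,0.007,-0.007,0.02,-0.01,0.01,1],[0,0.007,-0.007,0.02,-0.01,0.01,1],[0,0.007,-0.007,0.02,-0.01,0.01,1],[0,0.007,-0.007,0.02,-0.01,0.01,1],[0,0.007,-0.007,0.02,-0.01,0.01,1],[0,0.007,-0.007,0.02,-0.01,0.01,1],[0,0.007,-0.007,0.02,-0.01,0.01,1]]'
python3 -m crank '[[0,0,0.07,0,0,0.0,1],[0,0,0.15,0,0,0,1],[0,0,0.225,0,0,0,1],[0,0,0.3,0,0,0,1],[0,0,0.375,0,0,0,1],[0,0,0.45,0,0,0,1],[0,0,0.525,0,0,0,1],[0,0,0.6,0,0,0.01,1],[0,0,0.68,0,0,0.01,1],[0,0,0.748,0,0,0.01,1],[0,0,0.748,0,0,0.01,1],[0,0,0.748,0,0,0.01,1]]'
python3 - <<'E'
from h import *
from rig import robot
o=robot.get_obs();print(state(o),o['moment'],delta(o,[.501,-.061,.107],-99.5))
E
```

```text
time: 7.95
position: [0.5011, -0.061, 0.1074]
tool_rot: [0.961, -0.277, -0.001, 0.002]
ft_force: [-0.8, 0.2, 4.5]
grip_width: 0.0102
time: 8.95
position: [0.5014, -0.0619, 0.1073]
tool_rot: [-0.646, 0.763, -0.002, -0.002]
ft_force: [-1.8, -1.7, 8.0]
grip_width: 0.0096
(array([ 0.5014, -0.0619,  0.1073]), 'yaw -99.5', 'q6 1.40', 'w 0.0096', 't 8.95', array([-1.8, -1.7,  8. ])) [-0.36636873  0.47125375 -0.06819637] [ 0.    -0.004  0.    -0.008  0.006  0.003]
```

```bash
python3 -m crank '[[0,0,0,0,0,0,0.5],[0,0,0,0,0,0,0.5],[0,0,0,0,0,0,0.5],[0,0,0,0,0,0,0.45],[0,0,0,0,0,-0.3,0.4],[0,0,0,0,0,-0.6,0.4],[0,0,0,0,0,-0.9,0.4],[0,0,0,0,0,-1,0.4],[0,0,0,0,0,-1,0.4]]'
python3 look.py
python3 - <<'E'
from h import *
from rig import robot
o=robot.get_obs();print(delta(o,[.5992,-.0775,.19],-33.5))
E
```

```text
time: 9.7
position: [0.5035, -0.0617, 0.21]
tool_rot: [-0.646, 0.763, -0.005, -0.001]
ft_force: [0.7, 0.5, -1.0]
grip_width: 0.051
(array([ 0.5035, -0.0617,  0.21  ]), 'yaw -99.5', 'q6 1.40', 'w 0.0510', 't 9.70', array([ 0.7,  0.5, -1. ]))
plate 559.5446166992188 -10.334030151367188 (179.86004638671875, 149.46348571777344) 80.48915100097656 35397 0.07702645873671554
nut rel (48,60) world (0.6187,0.0406) size [14.8 43.4] bar yaw 165.9 theta 94.6 top 0.1179 1840
nut rel (48,-60) world (0.5990,-0.0775) size [43.4 14.6] bar yaw 71.1 theta 9.4 top 0.1172 1181
nut rel (-51,-60) world (0.5012,-0.0611) size [14.3 43.3] bar yaw 170.7 theta 89.8 top 0.1181 873
nut rel (-51,60) world (0.5205,0.0565) size [43.6 14.6] bar yaw 61.5 theta 19.0 top 0.1171 1304
[ 0.001 -0.005 -0.733 -0.002 -0.982  0.185]
```

```bash
cat > ang.py <<'E'
from h import *
P=np.load("w.npz")['P'];c=np.array([.5599,-.0102]);t=np.radians(-9.5);X=np.array([np.cos(t),np.sin(t)]);Y=np.array([-X[1],X[0]])
for n,(i,j) in dict(a=(1,1),b=(1,-1),c=(-1,-1),d=(-1,1)).items():
    k=c+.05*i*X+.06*j*Y
    N=P[(np.linalg.norm(P[...,:2]-k,axis=-1)<.028)&(P[...,2]>.09)&(P[...,2]<.13)]
    if len(N)<60: continue
    for h in (.004,.008):
        B=N[N[:,2]>np.percentile(N[:,2],95)-h];x=B[:,:2]-B[:,:2].mean(0)
        w,V=np.linalg.eigh(x.T@x/len(x));v=V[:,1]
        print(n,h,len(B),"ctr",np.round(B[:,:2].mean(0),4),"theta %.1f"%((80.5-np.degrees(np.arctan2(v[1],v[0])))%180),"sd",np.round(np.sqrt(w)*1000,1))
E
python3 ang.py
python3 - <<'E'
import numpy as np,cv2
p=np.load("w.npz")['p'];cv2.imwrite("pics/w3.png",cv2.resize(p[:,:,::-1],(800,600)))
E
```

```text
a 0.004 1076 ctr [0.619  0.0398] theta 89.9 sd [ 3.2 11.6]
a 0.008 1262 ctr [0.6188 0.0392] theta 89.9 sd [ 3.3 11.8]
b 0.004 1006 ctr [ 0.5989 -0.0775] theta 16.1 sd [ 3.2 11.7]
b 0.008 1063 ctr [ 0.5988 -0.0773] theta 16.2 sd [ 3.3 11.8]
c 0.004 762 ctr [ 0.5017 -0.0611] theta 91.0 sd [ 3.2 11.7]
c 0.008 810 ctr [ 0.5023 -0.0612] theta 90.8 sd [ 3.3 11.9]
d 0.004 793 ctr [0.521  0.0564] theta 16.3 sd [ 3.2 11.5]
d 0.008 908 ctr [0.5213 0.0558] theta 16.3 sd [ 3.3 11.8]
```

View pics/w3.png

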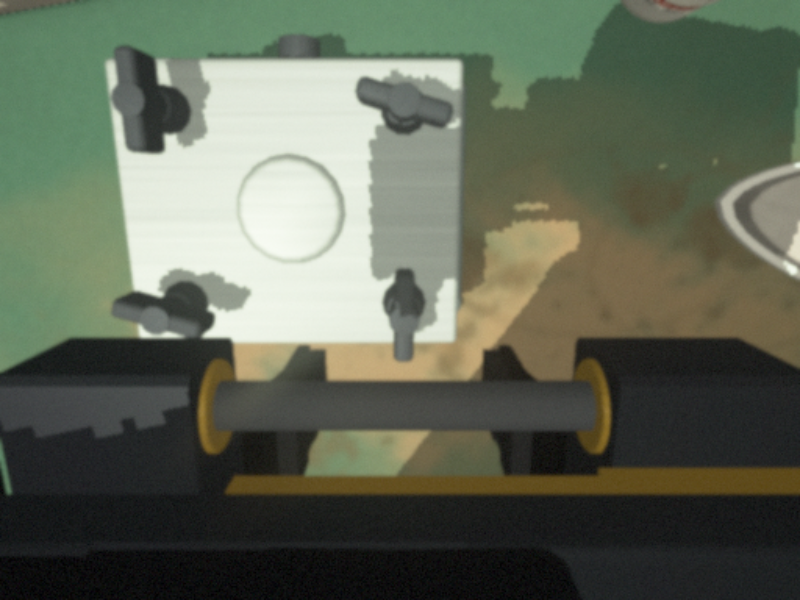

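PCA is the sturdier angle measure here because the bar's hump biases the rectangle fit. It gives a 89.9°, c 91°, b 16° and d 16°, and the picture agrees: a (135,100) and c (403,310) stand square. Next is b.

```bash
python3 -m crank '[[0,0,-0.075,0,-0.2,0,0.4],[0,0,-0.15,0,-0.4,0,0.4],[0,0,-0.225,0,-0.6,0,0.4],[0,0,-0.3,0,-0.8,0,0.4],[0,0,-0.375,0,-0.98,0,0.4],[0,0,-0.45,0,-0.98,0,0.4],[0,0,-0.525,0,-0.98,0,0.4],[0,0,-0.6,0,-0.98,0,0.4],[0,0,-0.68,0,-0.98,0.1,0.4],[0,0,-0.75,0,-0.98,0.2,0.4],[0,0,-0.82,0,-0.98,0.3,0.4],[0,0,-0.82,0,-0.98,0.3,0.4],[0,0,-0.82,0,-0.98,0.3,0.4]]' 40
python3 - <<'E'
from h import *
from rig import robot
o=robot.get_obs();print(state(o),delta(o,[.5991,-.0775,.107],-25.6))
E
```

```text
time: 10.83
position: [0.5976, -0.0773, 0.1762]
tool_rot: [0.975, -0.223, -0.001, 0.003]
ft_force: [-0.7, -0.5, 0.7]
grip_width: 0.0522
(array([ 0.5976, -0.0773,  0.1762]), 'yaw -25.8', 'q6 0.14', 'w 0.0522', 't 10.83', array([-0.7, -0.5,  0.7])) [ 0.004  0.    -0.002  0.015 -0.009  0.692]
```

Descend, grip, then turn from −25.6 to −99.5 (0.82).

```bash
python3 -m crank '[[0.004,0,0,0.015,-0.01,0.25,0.4],[0.004,0,0,0.015,-0.01,0.5,0.4],[0.004,0,0,0.015,-0.01,0.69,0.4],[0.004,0,0,0.015,-0.01,0.69,0.4],[0.004,0,0,0.015,-0.01,0.69,0.5],[0.004,0,0,0.015,-0.01,0.69,1],[0.004,0,0,0.015,-0.01,0.69,1],[0.004,0,0,0.015,-0.01,0.69,1],[0.004,0,0,0.015,-0.01,0.69,1],[0.004,0,0,0.015,-0.01,0.69,1],[0.004,0,0,0.015,-0.01,0.69,1],[0.004,0,0,0.015,-0.01,0.69,1],[0.004,0,0,0.015,-0.01,0.69,1],[0.004,0,0,0.015,-0.01,0.69,1],[0.004,0,0,0.015,-0.01,0.69,1]]'
python3 -m crank '[[0,0,0.07,0,0,0.0,1],[0,0,0.15,0,0,0,1],[0,0,0.225,0,0,0,1],[0,0,0.3,0,0,0,1],[0,0,0.375,0,0,0,1],[0,0,0.45,0,0,0,1],[0,0,0.525,0,0,0,1],[0,0,0.6,0,0,0.01,1],[0,0,0.68,0,0,0.01,1],[0,0,0.75,0,0,0.01,1],[0,0,0.82,0,0,0.01,1],[0,0,0.82,0,0,0.01,1],[0,0,0.82,0,0,0.01,1]]'
python3 - <<'E'
from h import *
from rig import robot
o=robot.get_obs();print(state(o),o['moment'],delta(o,[.5991,-.0775,.107],-99.5))
E
```

```text
time: 12.08
position: [0.5994, -0.0775, 0.1076]
tool_rot: [0.975, -0.223, 0.0, 0.0]
ft_force: [-0.1, 1.1, 2.7]
grip_width: 0.0101
time: 13.17
position: [0.6, -0.0785, 0.1076]
tool_rot: [-0.645, 0.764, -0.001, 0.0]
ft_force: [-0.8, -2.3, 5.2]
grip_width: 0.0097
(array([ 0.6   , -0.0785,  0.1076]), 'yaw -99.6', 'q6 1.43', 'w 0.0097', 't 13.17', array([-0.8, -2.3,  5.2])) [-0.30514258  0.23773613 -0.12062327] [-0.001 -0.001 -0.002 -0.009  0.011  0.006]
```

```bash
python3 -m crank '[[0,0,0,0,0,0,0.5],[0,0,0,0,0,0,0.5],[0,0,0,0,0,0,0.5],[0,0,0,0,0,0,0.45],[0,0,0,0,0,-0.3,0.4],[0,0,0,-0.2,0.1,-0.6,0.4],[0,0,0,-0.5,0.3,-0.7,0.4],[0,0,0,-0.6,0.4,-0.7,0.4]]'
python3 - <<'E'
from h import *
from rig import robot
o=robot.get_obs();print(state(o),delta(o,[.5208,.057,.175],-25.8))
E
```

```text
time: 13.83
position: [0.5705, -0.0099, 0.1799]
tool_rot: [-0.646, 0.764, -0.002, 0.002]
ft_force: [-0.4, -0.7, -0.1]
grip_width: 0.05
(array([ 0.5705, -0.0099,  0.1799]), 'yaw -99.6', 'q6 1.52', 'w 0.0500', 't 13.83', array([-0.4, -0.7, -0.1])) [-0.003 -0.002 -0.82  -0.577  0.602  0.046]
```

```bash
python3 -m crank '[[0,0,-0.075,-0.1,0.1,0,0.4],[0,0,-0.15,-0.2,0.2,0,0.4],[0,0,-0.225,-0.3,0.3,0,0.4],[0,0,-0.3,-0.4,0.4,0,0.4],[0,0,-0.375,-0.5,0.5,0,0.4],[0,0,-0.45,-0.58,0.6,0,0.4],[0,0,-0.525,-0.58,0.6,0,0.4],[0,0,-0.6,-0.58,0.6,0,0.4],[0,0,-0.68,-0.58,0.6,0.05,0.4],[0,0,-0.75,-0.58,0.6,0.05,0.4],[0,0,-0.82,-0.58,0.6,0.05,0.4],[0,0,-0.82,-0.58,0.6,0.05,0.4],[0,0,-0.82,-0.58,0.6,0.05,0.4]]' 40
python3 - <<'E'
from h import *
from rig import robot
o=robot.get_obs();print(state(o),delta(o,[.5208,.057,.107],-25.8))
E
```

```text
time: 14.92
position: [0.5205, 0.0573, 0.1738]
tool_rot: [0.975, -0.224, 0.002, 0.0]
ft_force: [0.3, 0.1, 1.1]
grip_width: 0.0522
(array([0.5205, 0.0573, 0.1738]), 'yaw -25.9', 'q6 0.35', 'w 0.0522', 't 14.92', array([0.3, 0.1, 1.1])) [-0.    -0.002 -0.001  0.002  0.002  0.668]
```

```bash
python3 -m crank '[[0,0,0,0,0,0.25,0.4],[0,0,0,0,0,0.5,0.4],[0,0,0,0,0,0.67,0.4],[0,0,0,0,0,0.67,0.4],[0,0,0,0,0,0.67,0.5],[0,0,0,0,0,0.67,1],[0,0,0,0,0,0.67,1],[0,0,0,0,0,0.67,1],[0,0,0,0,0,0.67,1],[0,0,0,0,0,0.67,1],[0,0,0,0,0,0.67,1],[0,0,0,0,0,0.67,1],[0,0,0,0,0,0.67,1],[0,0,0,0,0,0.67,1],[0,0,0,0,0,0.67,1]]'
python3 -m crank '[[0,0,0.07,0,0,0.0,1],[0,0,0.15,0,0,0,1],[0,0,0.225,0,0,0,1],[0,0,0.3,0,0,0,1],[0,0,0.375,0,0,0,1],[0,0,0.45,0,0,0,1],[0,0,0.525,0,0,0,1],[0,0,0.6,0,0,0.01,1],[0,0,0.68,0,0,0.01,1],[0,0,0.75,0,0,0.01,1],[0,0,0.82,0,0,0.01,1],[0,0,0.82,0,0,0.01,1],[0,0,0.82,0,0,0.01,1]]'
python3 - <<'E'
from h import *
from rig import robot
o=robot.get_obs();print(state(o),o['moment'],delta(o,[.5208,.057,.107],-99.5))
E
```

```text
time: 16.17
position: [0.5207, 0.0573, 0.1071]
tool_rot: [0.974, -0.225, 0.002, -0.0]
ft_force: [-0.5, -0.1, 4.9]
grip_width: 0.0096
time: 17.25
position: [0.5212, 0.0562, 0.107]
tool_rot: [-0.645, 0.764, -0.003, 0.001]
ft_force: [-1.2, -3.2, 8.1]
grip_width: 0.0098
(array([0.5212, 0.0562, 0.107 ]), 'yaw -99.7', 'q6 1.64', 'w 0.0098', 't 17.25', array([-1.2, -3.2,  8.1])) [-0.47758516  0.45587844 -0.10804772] [-0.003 -0.001 -0.002 -0.007  0.005 -0.   ]
```

```bash
python3 -m crank '[[0,0,0,0,0,0,0.5],[0,0,0,0,0,0,0.5],[0,0,0,0,0,0,0.5],[0,0,0,0,0,0,0.45],[0,0,0,0,0,-0.3,0.4],[0,0,0,0.2,0.1,-0.6,0.4],[0,0,0,0.5,0.3,-0.9,0.4],[0,0,0,0.7,0.3,-1,0.4],[0,0,0,0.7,0.3,-1,0.4]]'
python3 look.py pics/w4.png|head -1; python3 ang.py
python3 - <<'E'
from h import *
from rig import robot
o=robot.get_obs();print(delta(o,[.557,.017,.2],-9),delta(o,[.619,.0405,.17],80.5))
E
```

```text
time: 18.0
position: [0.4798, -0.0101, 0.2096]
tool_rot: [-0.644, 0.765, -0.005, 0.002]
ft_force: [1.3, -0.2, 0.6]
grip_width: 0.0513
(array([ 0.4798, -0.0101,  0.2096]), 'yaw -99.8', 'q6 1.49', 'w 0.0513', 't 18.00', array([ 1.3, -0.2,  0.6]))
a 0.004 840 ctr [0.6132 0.0411] theta 89.4 sd [3.4 8.4]
a 0.008 944 ctr [0.6129 0.0407] theta 89.4 sd [3.5 8.6]
b 0.004 807 ctr [ 0.5934 -0.0761] theta 90.3 sd [3.3 8.3]
b 0.008 882 ctr [ 0.593  -0.0758] theta 90.5 sd [3.4 8.5]
c 0.004 844 ctr [ 0.5013 -0.0606] theta 90.8 sd [ 3.2 11.7]
c 0.008 910 ctr [ 0.5017 -0.0604] theta 90.7 sd [ 3.3 11.9]
d 0.004 838 ctr [0.5209 0.0564] theta 90.5 sd [ 3.2 11.6]
d 0.008 939 ctr [0.5211 0.056 ] theta 90.5 sd [ 3.3 11.8]
[-0.003 -0.006 -1.01  -0.386 -0.714  0.089] [-0.002  0.009  1.996 -0.725 -1.282  0.394]
```

View pics/w4.png

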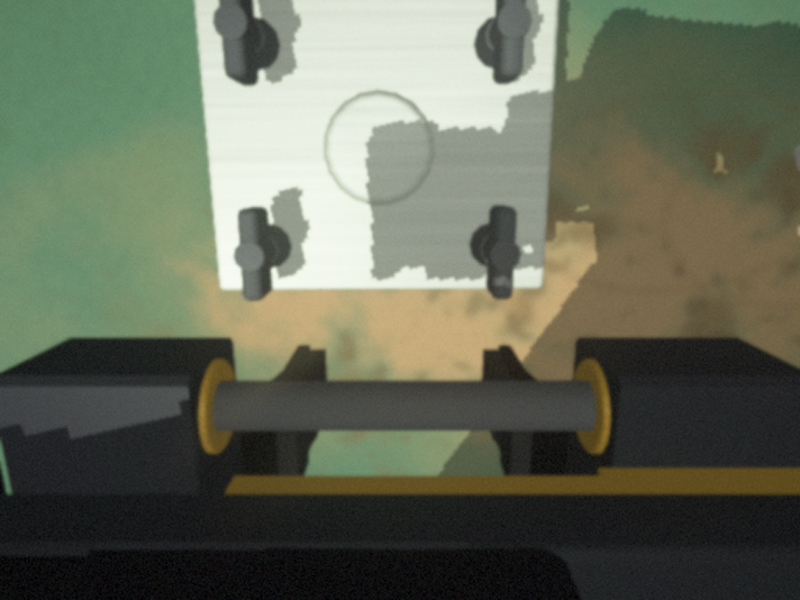

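All four nuts stand square: a (243,40), b (508,40), c (495,250) and d (253,250), with angles of 89.4 to 90.8°. Round 2 needs the wrist turned back 180° first, then nut a.

```bash
python3 -m crank '[[0,0,-0.075,-0.1,-0.2,0,0.4],[0,0,-0.15,-0.2,-0.4,0,0.4],[0,0,-0.225,-0.3,-0.6,0,0.4],[0,0,-0.3,-0.39,-0.71,0,0.4],[0,0,-0.375,-0.39,-0.71,0,0.4],[0,0,-0.45,-0.39,-0.71,0,0.4],[0,0,-0.525,-0.39,-0.71,0,0.4],[0,0,-0.6,-0.39,-0.71,0.05,0.4],[0,0,-0.68,-0.39,-0.71,0.09,0.4],[0,0,-0.76,-0.39,-0.71,0.09,0.4],[0,0,-0.84,-0.39,-0.71,0.09,0.4],[0,0,-0.92,-0.39,-0.71,0.09,0.4],[0,0,-1,-0.39,-0.71,0.09,0.4]]' 40
python3 -m crank '[[0,0,-0.075,0.1,-0.1,0,0.4],[0,0,-0.15,0.2,-0.2,0,0.4],[0,0,-0.225,0.3,-0.3,0,0.4],[0,0,-0.3,0.4,-0.34,0,0.4],[0,0,-0.375,0.57,-0.34,0,0.4],[0,0,-0.45,0.57,-0.34,0,0.4],[0,0,-0.525,0.57,-0.34,0,0.4],[0,0,-0.6,0.57,-0.34,0.05,0.4],[0,0,-0.68,0.57,-0.34,0.09,0.4],[0,0,-0.76,0.57,-0.34,0.2,0.4],[0,0,-0.84,0.57,-0.34,0.25,0.4],[0,0,-0.92,0.57,-0.34,0.25,0.4],[0,0,-1,0.57,-0.34,0.25,0.4],[0,0,-1,0.57,-0.34,0.25,0.4]]' 40
python3 - <<'E'
from h import *
from rig import robot
o=robot.get_obs();print(state(o),delta(o,[.619,.0405,.107],80.5))
E
```

```text
time: 19.13
position: [0.5563, 0.0187, 0.1982]
tool_rot: [0.996, -0.084, 0.003, 0.001]
ft_force: [-1.0, -0.3, -0.5]
grip_width: 0.0521
time: 20.3
position: [0.6178, 0.0438, 0.1715]
tool_rot: [0.763, 0.646, 0.001, 0.002]
ft_force: [0.0, 0.1, 0.3]
grip_width: 0.0523
(array([0.6178, 0.0438, 0.1715]), 'yaw 80.5', 'q6 -1.51', 'w 0.0523', 't 20.30', array([0. , 0.1, 0.3])) [ 0.002  0.001  0.    -0.03   0.016  0.645]
```

```bash
python3 -m crank '[[0,0,0,-0.03,0.016,0.25,0.4],[0,0,0,-0.03,0.016,0.5,0.4],[0,0,0,-0.03,0.016,0.65,0.4],[0,0,0,-0.03,0.016,0.65,0.4],[0,0,0,-0.03,0.016,0.65,0.5],[0,0,0,-0.03,0.016,0.65,1],[0,0,0,-0.03,0.016,0.65,1],[0,0,0,-0.03,0.016,0.65,1],[0,0,0,-0.03,0.016,0.65,1],[0,0,0,-0.03,0.016,0.65,1],[0,0,0,-0.03,0.016,0.65,1],[0,0,0,-0.03,0.016,0.65,1],[0,0,0,-0.03,0.016,0.65,1],[0,0,0,-0.03,0.016,0.65,1],[0,0,0,-0.03,0.016,0.65,1]]'
python3 -m crank '[[0,0,0.07,0,0,0.0,1],[0,0,0.15,0,0,0,1],[0,0,0.225,0,0,0,1],[0,0,0.3,0,0,0,1],[0,0,0.375,0,0,0,1],[0,0,0.45,0,0,0,1],[0,0,0.525,0,0,0,1],[0,0,0.6,0,0,0.01,1],[0,0,0.68,0,0,0.01,1],[0,0,0.75,0,0,0.01,1],[0,0,0.82,0,0,0.01,1],[0,0,0.9,0,0,0.01,1],[0,0,0.97,0,0,0.01,1],[0,0,1,0,0,0.01,1],[0,0,1,0,0,0.01,1]]'
python3 - <<'E'
from h import *
from rig import robot
o=robot.get_obs();print(state(o),o['moment'],delta(o,[.619,.0405,.107],-9.5))
E
```

```text
time: 21.55
position: [0.6194, 0.04, 0.1073]
tool_rot: [0.763, 0.646, 0.001, 0.002]
ft_force: [-1.1, -1.6, 6.7]
grip_width: 0.0097
time: 22.8
position: [0.6187, 0.0394, 0.1073]
tool_rot: [0.997, -0.083, 0.001, 0.002]
ft_force: [-2.6, -2.0, 7.8]
grip_width: 0.0095
(array([0.6187, 0.0394, 0.1073]), 'yaw -9.5', 'q6 0.05', 'w 0.0095', 't 22.80', array([-2.6, -2. ,  7.8])) [-0.46357395  0.56794679  0.00351391] [ 0.002 -0.002 -0.     0.001 -0.012  0.003]
```

```bash
python3 -m crank '[[0,0,0.03,0,0,0,1],[0,0,0.05,0,0,0,1],[0,0,0.05,0,0,0,1]]'
python3 - <<'E'
from h import *
from rig import robot
o=robot.get_obs();print(state(o),o['moment'])
E
```

```text
time: 23.05
position: [0.6187, 0.0393, 0.1074]
tool_rot: [0.993, -0.121, 0.001, 0.002]
ft_force: [-2.0, -0.3, 2.5]
grip_width: 0.0102
(array([0.6187, 0.0393, 0.1074]), 'yaw -13.9', 'q6 0.13', 'w 0.0102', 't 23.05', array([-2. , -0.3,  2.5])) [-0.10891939  0.01749827  0.92274639]
```

```bash
python3 -m crank '[[0,0,0,0,0,0,0.5],[0,0,0,0,0,0,0.5],[0,0,0,0,0,0,0.5],[0,0,0,0,0,0,0.45],[0,0,0,0,0,-0.3,0.4],[0,0,-0.05,0,0,-0.6,0.4],[0,0,-0.12,-0.3,0.2,-0.8,0.4],[0,0,-0.2,-0.6,0.4,-0.8,0.4],[0,0,-0.2,-0.6,0.4,-0.8,0.4]]'
python3 look.py|head -1; python3 ang.py
python3 - <<'E'
from h import *
from rig import robot
o=robot.get_obs();print(delta(o,[.5012,-.0611,.175],80.5))
E
```

```text
time: 23.8
position: [0.5421, 0.0152, 0.187]
tool_rot: [0.999, 0.038, -0.004, 0.002]
ft_force: [-1.6, 0.5, -0.7]
grip_width: 0.0514
(array([0.5421, 0.0152, 0.187 ]), 'yaw 4.3', 'q6 -0.25', 'w 0.0514', 't 23.80', array([-1.6,  0.5, -0.7]))
a 0.004 1009 ctr [0.6186 0.0417] theta 0.1 sd [ 3.2 11.6]
a 0.008 1148 ctr [0.6181 0.0418] theta 0.1 sd [ 3.3 11.7]
c 0.004 176 ctr [ 0.5093 -0.0578] theta 91.7 sd [1.6 5.8]
c 0.008 261 ctr [ 0.5101 -0.0576] theta 93.1 sd [1.5 6.1]
d 0.004 1037 ctr [0.5209 0.0575] theta 90.6 sd [ 3.1 11.7]
d 0.008 1099 ctr [0.521  0.0577] theta 90.6 sd [ 3.3 11.8]
[ 0.     0.003 -0.85  -0.5    0.731  0.126]
```

Nut a measures in line, at its stop. Next is c.

```bash
python3 -m crank '[[0,0,-0.075,-0.1,0.2,0,0.4],[0,0,-0.15,-0.2,0.4,0,0.4],[0,0,-0.225,-0.35,0.6,0,0.4],[0,0,-0.3,-0.5,0.73,0,0.4],[0,0,-0.375,-0.5,0.73,0,0.4],[0,0,-0.45,-0.5,0.73,0,0.4],[0,0,-0.525,-0.5,0.73,0,0.4],[0,0,-0.6,-0.5,0.73,0.05,0.4],[0,0,-0.68,-0.5,0.73,0.12,0.4],[0,0,-0.76,-0.5,0.73,0.12,0.4],[0,0,-0.85,-0.5,0.73,0.12,0.4],[0,0,-0.85,-0.5,0.73,0.12,0.4],[0,0,-0.85,-0.5,0.73,0.12,0.4]]' 40
python3 - <<'E'
from h import *
from rig import robot
o=robot.get_obs();print(state(o),delta(o,[.5012,-.0611,.107],80))
E
```

```text
time: 24.93
position: [0.502, -0.0611, 0.1753]
tool_rot: [0.764, 0.645, -0.002, 0.0]
ft_force: [0.5, 0.4, 0.8]
grip_width: 0.0523
(array([ 0.502 , -0.0611,  0.1753]), 'yaw 80.3', 'q6 -1.74', 'w 0.0523', 't 24.93', array([0.5, 0.4, 0.8])) [-0.001  0.002  0.004  0.001 -0.006  0.683]
```

```bash
python3 -m crank '[[0,0,0,0,-0.006,0.25,0.4],[0,0,0,0,-0.006,0.5,0.4],[0,0,0,0,-0.006,0.68,0.4],[0,0,0,0,-0.006,0.68,0.4],[0,0,0,0,-0.006,0.68,0.5],[0,0,0,0,-0.006,0.68,1],[0,0,0,0,-0.006,0.68,1],[0,0,0,0,-0.006,0.68,1],[0,0,0,0,-0.006,0.68,1],[0,0,0,0,-0.006,0.68,1],[0,0,0,0,-0.006,0.68,1],[0,0,0,0,-0.006,0.68,1],[0,0,0,0,-0.006,0.68,1],[0,0,0,0,-0.006,0.68,1],[0,0,0,0,-0.006,0.68,1]]'
python3 -m crank '[[0,0,0.07,0,0,0.0,1],[0,0,0.15,0,0,0,1],[0,0,0.225,0,0,0,1],[0,0,0.3,0,0,0,1],[0,0,0.375,0,0,0,1],[0,0,0.45,0,0,0,1],[0,0,0.525,0,0,0,1],[0,0,0.6,0,0,0.01,1],[0,0,0.68,0,0,0.01,1],[0,0,0.75,0,0,0.01,1],[0,0,0.82,0,0,0.01,1],[0,0,0.9,0,0,0.01,1],[0,0,0.97,0,0,0.01,1],[0,0,1,0,0,0.01,1],[0,0,1,0,0,0.01,1]]'
python3 -m crank '[[0,0,0.02,0,0,0,1],[0,0,0.04,0,0,0,1],[0,0,0.04,0,0,0,1]]'
python3 - <<'E'
from h import *
from rig import robot
o=robot.get_obs();print(state(o),o['moment'])
E
```

```text
time: 26.18
position: [0.5013, -0.0617, 0.1076]
tool_rot: [0.764, 0.645, -0.002, 0.001]
ft_force: [-0.9, -4.4, 4.7]
grip_width: 0.0101
time: 27.43
position: [0.5006, -0.0623, 0.1076]
tool_rot: [0.996, -0.084, -0.002, 0.003]
ft_force: [-4.1, -4.1, 11.2]
grip_width: 0.0102
time: 27.68
position: [0.5005, -0.0624, 0.1077]
tool_rot: [0.994, -0.113, -0.002, 0.004]
ft_force: [-0.6, -1.7, 3.4]
grip_width: 0.0098
(array([ 0.5005, -0.0624,  0.1077]), 'yaw -13.0', 'q6 -0.11', 'w 0.0098', 't 27.68', array([-0.6, -1.7,  3.4])) [-0.40387172  0.14337068  0.83033447]
```

```bash
python3 -m crank '[[0,0,0,0,0,0,0.5],[0,0,0,0,0,0,0.5],[0,0,0,0,0,0,0.5],[0,0,0,0,0,0,0.45],[0,0,0,0,0,-0.3,0.4],[0,0,-0.05,0,0,-0.6,0.4],[0,0,-0.12,0.2,0,-0.7,0.4],[0,0,-0.2,0.2,0.1,-0.7,0.4],[0,0,-0.2,0.2,0.1,-0.7,0.4]]'
python3 look.py|head -1; python3 ang.py
python3 - <<'E'
from h import *
from rig import robot
o=robot.get_obs();print(delta(o,[.599,-.0775,.175],80.5))
E
```

```text
time: 28.43
position: [0.5194, -0.0774, 0.1787]
tool_rot: [0.999, 0.044, -0.0, 0.004]
ft_force: [-0.4, -0.2, -1.2]
grip_width: 0.0511
(array([ 0.5194, -0.0774,  0.1787]), 'yaw 5.1', 'q6 -0.44', 'w 0.0511', 't 28.43', array([-0.4, -0.2, -1.2]))
a 0.004 1419 ctr [0.6182 0.0394] theta 0.6 sd [ 3.2 10.9]
a 0.008 1658 ctr [0.6176 0.0393] theta 0.4 sd [ 3.4 11.1]
b 0.004 404 ctr [ 0.5873 -0.0742] theta 75.0 sd [2.9 6.2]
b 0.008 474 ctr [ 0.5873 -0.0738] theta 75.2 sd [2.9 6.7]
c 0.004 1044 ctr [ 0.5014 -0.0598] theta 0.0 sd [ 3.2 11.7]
c 0.008 1092 ctr [ 0.5015 -0.0595] theta 0.1 sd [ 3.2 11.9]
d 0.004 178 ctr [0.5327 0.0503] theta 80.3 sd [0.7 6.7]
d 0.008 263 ctr [0.5313 0.0502] theta 81.3 sd [0.7 7.2]
[ 0.001  0.005 -0.842  0.806  0.078  0.025]
```

```bash
python3 -m crank '[[0,0,-0.075,0.2,0,0,0.4],[0,0,-0.15,0.4,0.04,0,0.4],[0,0,-0.225,0.6,0.08,0,0.4],[0,0,-0.3,0.8,0.08,0,0.4],[0,0,-0.375,0.8,0.08,0,0.4],[0,0,-0.45,0.8,0.08,0,0.4],[0,0,-0.525,0.8,0.08,0,0.4],[0,0,-0.6,0.8,0.08,0.02,0.4],[0,0,-0.68,0.8,0.08,0.02,0.4],[0,0,-0.76,0.8,0.08,0.02,0.4],[0,0,-0.84,0.8,0.08,0.02,0.4],[0,0.005,-0.84,0.8,0.08,0.02,0.4],[0,0.005,-0.84,0.8,0.08,0.02,0.4]]' 40
python3 - <<'E'
from h import *
from rig import robot
o=robot.get_obs();print(state(o),delta(o,[.599,-.0775,.107],80.3))
E
```

```text
time: 29.57
position: [0.5972, -0.0771, 0.1745]
tool_rot: [0.766, 0.643, -0.0, -0.0]
ft_force: [-0.0, 0.3, 0.2]
grip_width: 0.052
(array([ 0.5972, -0.0771,  0.1745]), 'yaw 80.0', 'q6 -1.71', 'w 0.0520', 't 29.57', array([-0. ,  0.3,  0.2])) [-0.001 -0.    -0.003 -0.001  0.019  0.675]
```

```bash
python3 -m crank '[[0,0,0,0,0.02,0.25,0.4],[0,0,0,0,0.02,0.5,0.4],[0,0,0,0,0.02,0.67,0.4],[0,0,0,0,0.02,0.67,0.4],[0,0,0,0,0.02,0.67,0.5],[0,0,0,0,0.02,0.67,1],[0,0,0,0,0.02,0.67,1],[0,0,0,0,0.02,0.67,1],[0,0,0,0,0.02,0.67,1],[0,0,0,0,0.02,0.67,1],[0,0,0,0,0.02,0.67,1],[0,0,0,0,0.02,0.67,1],[0,0,0,0,0.02,0.67,1],[0,0,0,0,0.02,0.67,1],[0,0,0,0,0.02,0.67,1]]'
python3 -m crank '[[0,0,0.07,0,0,0.0,1],[0,0,0.15,0,0,0,1],[0,0,0.225,0,0,0,1],[0,0,0.3,0,0,0,1],[0,0,0.375,0,0,0,1],[0,0,0.45,0,0,0,1],[0,0,0.525,0,0,0,1],[0,0,0.6,0,0,0.01,1],[0,0,0.68,0,0,0.01,1],[0,0,0.75,0,0,0.01,1],[0,0,0.82,0,0,0.01,1],[0,0,0.9,0,0,0.01,1],[0,0,0.97,0,0,0.01,1],[0,0,1,0,0,0.01,1],[0,0,1,0,0,0.01,1]]'
python3 -m crank '[[0,0,0.02,0,0,0,1],[0,0,0.04,0,0,0,1],[0,0,0.04,0,0,0,1]]'
python3 - <<'E'
from h import *
from rig import robot
o=robot.get_obs();print(state(o),o['moment'])
E
```

```text
time: 30.82
position: [0.5992, -0.0783, 0.1079]
tool_rot: [0.766, 0.643, -0.001, 0.0]
ft_force: [-2.3, -4.4, 3.9]
grip_width: 0.0101
time: 32.07
position: [0.5991, -0.0785, 0.1078]
tool_rot: [0.996, -0.087, -0.0, 0.001]
ft_force: [-2.9, -3.0, 6.7]
grip_width: 0.0096
time: 32.32
position: [0.599, -0.0785, 0.1079]
tool_rot: [0.993, -0.117, -0.0, 0.001]
ft_force: [-0.7, -1.6, 2.6]
grip_width: 0.0096
(array([ 0.599 , -0.0785,  0.1079]), 'yaw -13.4', 'q6 -0.08', 'w 0.0096', 't 32.32', array([-0.7, -1.6,  2.6])) [-0.40295145  0.1260613   0.78660452]
```

```bash
python3 -m crank '[[0,0,0,0,0,0,0.5],[0,0,0,0,0,0,0.5],[0,0,0,0,0,0,0.5],[0,0,0,0,0,0,0.45],[0,0,0,0,0,-0.3,0.4],[0,0,-0.05,0,0,-0.6,0.4],[0,0,-0.12,-0.4,-0.2,-0.7,0.4],[0,0,-0.2,-0.8,-0.4,-0.7,0.4],[0,0,-0.2,-0.8,-0.4,-0.7,0.4]]'
python3 look.py|head -1; python3 ang.py
python3 - <<'E'
from h import *
from rig import robot
o=robot.get_obs();print(delta(o,[.5208,.057,.175],80.2))
E
```

```text
time: 33.07
position: [0.5234, -0.0165, 0.1777]
tool_rot: [0.999, 0.042, -0.005, -0.001]
ft_force: [-1.0, -0.3, -0.8]
grip_width: 0.0512
(array([ 0.5234, -0.0165,  0.1777]), 'yaw 4.9', 'q6 -0.33', 'w 0.0512', 't 33.07', array([-1. , -0.3, -0.8]))
a 0.004 1230 ctr [0.6184 0.0414] theta 0.2 sd [ 3.2 11.6]
a 0.008 1435 ctr [0.6178 0.0415] theta 0.2 sd [ 3.3 11.8]
c 0.004 361 ctr [ 0.4998 -0.0703] theta 2.2 sd [3.  7.4]
c 0.008 393 ctr [ 0.5001 -0.0683] theta 180.0 sd [ 3.  10.5]
d 0.004 1225 ctr [0.5207 0.0569] theta 90.6 sd [ 3.1 11.7]
d 0.008 1267 ctr [0.5208 0.0569] theta 90.4 sd [ 3.1 11.8]
[-0.004  0.004 -0.839  0.02  -0.743  0.027]
```

```bash
python3 -m crank '[[0,0,-0.075,0,-0.2,0,0.4],[0,0,-0.15,0.02,-0.4,0,0.4],[0,0,-0.225,0.02,-0.6,0,0.4],[0,0,-0.3,0.02,-0.74,0,0.4],[0,0,-0.375,0.02,-0.74,0,0.4],[0,0,-0.45,0.02,-0.74,0,0.4],[0,0,-0.525,0.02,-0.74,0,0.4],[0,0,-0.6,0.02,-0.74,0.02,0.4],[0,0,-0.68,0.02,-0.74,0.02,0.4],[0,0,-0.76,0.02,-0.74,0.02,0.4],[0,0,-0.84,0.02,-0.74,0.02,0.4],[-0.004,0.004,-0.84,0.02,-0.74,0.02,0.4],[-0.004,0.004,-0.84,0.02,-0.74,0.02,0.4]]' 40
python3 - <<'E'
from h import *
from rig import robot
o=robot.get_obs();print(state(o),delta(o,[.5208,.057,.107],80.2))
E
```

```text
time: 34.2
position: [0.5214, 0.0565, 0.1754]
tool_rot: [0.766, 0.643, 0.001, 0.0]
ft_force: [-0.1, 0.4, 0.2]
grip_width: 0.0521
(array([0.5214, 0.0565, 0.1754]), 'yaw 80.0', 'q6 -1.50', 'w 0.0521', 't 34.20', array([-0.1,  0.4,  0.2])) [ 0.001 -0.    -0.002  0.004 -0.008  0.684]
```

```bash
python3 -m crank '[[0,0,0,0,-0.01,0.25,0.4],[0,0,0,0,-0.01,0.5,0.4],[0,0,0,0,-0.01,0.68,0.4],[0,0,0,0,-0.01,0.68,0.4],[0,0,0,0,-0.01,0.68,0.5],[0,0,0,0,-0.01,0.68,1],[0,0,0,0,-0.01,0.68,1],[0,0,0,0,-0.01,0.68,1],[0,0,0,0,-0.01,0.68,1],[0,0,0,0,-0.01,0.68,1],[0,0,0,0,-0.01,0.68,1],[0,0,0,0,-0.01,0.68,1],[0,0,0,0,-0.01,0.68,1],[0,0,0,0,-0.01,0.68,1],[0,0,0,0,-0.01,0.68,1]]'
python3 -m crank '[[0,0,0.07,0,0,0.0,1],[0,0,0.15,0,0,0,1],[0,0,0.225,0,0,0,1],[0,0,0.3,0,0,0,1],[0,0,0.375,0,0,0,1],[0,0,0.45,0,0,0,1],[0,0,0.525,0,0,0,1],[0,0,0.6,0,0,0.01,1],[0,0,0.68,0,0,0.01,1],[0,0,0.75,0,0,0.01,1],[0,0,0.82,0,0,0.01,1],[0,0,0.9,0,0,0.01,1],[0,0,0.97,0,0,0.01,1],[0,0,1,0,0,0.01,1],[0,0,1,0,0,0.01,1]]'
python3 -m crank '[[0,0,0.02,0,0,0,1],[0,0,0.04,0,0,0,1],[0,0,0.04,0,0,0,1]]'
python3 - <<'E'
from h import *
from rig import robot
o=robot.get_obs();print(state(o),o['moment'])
E
```

```text
time: 35.45
position: [0.5206, 0.0563, 0.1077]
tool_rot: [0.766, 0.643, 0.001, 0.001]
ft_force: [-0.7, -2.9, 4.7]
grip_width: 0.0101
time: 36.7
position: [0.5203, 0.0559, 0.1076]
tool_rot: [0.996, -0.087, 0.001, 0.001]
ft_force: [-2.1, -2.8, 9.4]
grip_width: 0.0098
time: 36.95
position: [0.5202, 0.0559, 0.1077]
tool_rot: [0.993, -0.117, 0.001, 0.001]
ft_force: [-1.3, -1.6, 3.3]
grip_width: 0.0101
(array([0.5202, 0.0559, 0.1077]), 'yaw -13.4', 'q6 0.13', 'w 0.0101', 't 36.95', array([-1.3, -1.6,  3.3])) [-0.16355178  0.15344752  0.79074711]
```

```bash
python3 -m crank '[[0,0,0,0,0,0,0.5],[0,0,0,0,0,0,0.5],[0,0,0,0,0,0,0.5],[0,0,0,0,0,0,0.45],[0,0,0,0,0,-0.3,0.4],[0,0,0,0,0,-0.6,0.4],[0,0,0,0.2,0.3,-0.9,0.4],[0,0,0,0.3,0.7,-1,0.4],[0,0,0,0.3,1,-1,0.4],[0,0,0,0.3,1,-1,0.4]]'
python3 -m crank '[[0,0,0,0.1,0.3,-0.3,0.4],[0,0,0,0.2,0.6,-0.5,0.4],[0,0,0,0.3,0.8,-0.5,0.4],[0,0,0,0.3,0.8,-0.5,0.4],[0,0,0,0.3,0.8,-0.5,0.4]]'
python3 look.py pics/w5.png|head -2; python3 ang.py
```

```text
time: 37.78
position: [0.5272, -0.0536, 0.2094]
tool_rot: [0.993, -0.119, 0.003, 0.003]
ft_force: [-0.7, 0.2, -0.4]
grip_width: 0.0518
time: 38.2
position: [0.5371, -0.1387, 0.2596]
tool_rot: [0.993, -0.12, 0.002, 0.002]
ft_force: [-0.8, -0.5, -0.3]
grip_width: 0.0523
(array([ 0.5371, -0.1387,  0.2596]), 'yaw -13.8', 'q6 -0.21', 'w 0.0523', 't 38.20', array([-0.8, -0.5, -0.3]))
plate 555.5903930664062 -36.61863708496094 (126.8664321899414, 150.64048767089844) 80.36875915527344 20277 0.07507099149538288
b 0.004 661 ctr [ 0.5991 -0.0774] theta 0.2 sd [ 3.2 11.8]
b 0.008 704 ctr [ 0.599  -0.0772] theta 179.8 sd [ 3.3 11.9]
c 0.004 645 ctr [ 0.5015 -0.0609] theta 0.2 sd [ 3.1 11.7]
c 0.008 702 ctr [ 0.5018 -0.0608] theta 0.1 sd [ 3.3 11.8]
```

View pics/w5.png

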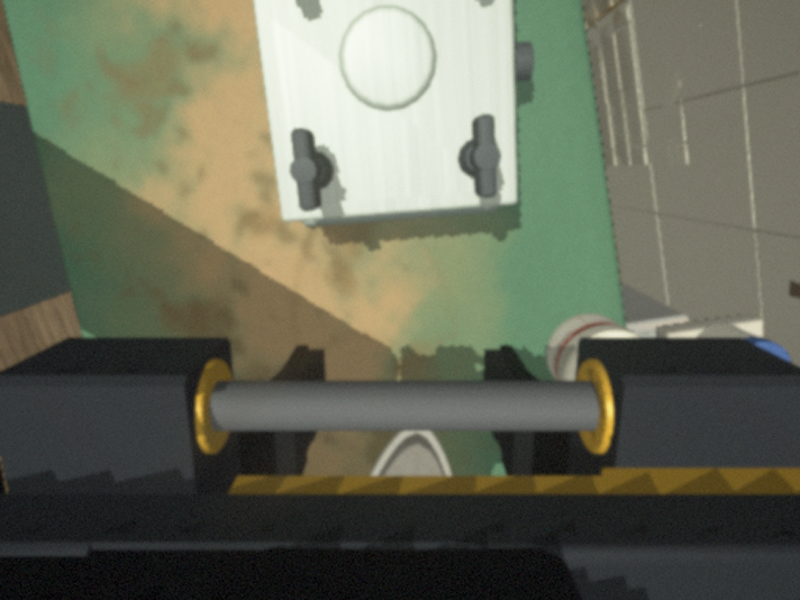

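Nuts b (485,155) and c (307,170) are in line, and the plate has come down. I went a little too far to see a and d, so I'll step back for them.

```bash
python3 -m crank '[[0,0,0,0,-0.3,0,0.4],[0,0,0,0,-0.6,0,0.4],[0,0,0,0,-0.8,0,0.4],[0,0,0,0,-0.8,0,0.4],[0,0,0,0,-0.8,0,0.4]]'
python3 look.py pics/w6.png|sed -n 2p; python3 ang.py; python3 - <<'E'
from h import *
from rig import robot
P=np.load("w.npz")['P'];c=np.array([.5599,-.0102]);t=np.radians(-9.5);X=np.array([np.cos(t),np.sin(t)]);Y=np.array([-X[1],X[0]])
for n,(i,j) in dict(boss=(0,0),left=(0,.07),right=(0,-.06),far=(.06,0),near=(-.06,0)).items():
    N=P[np.linalg.norm(P[...,:2]-(c+i*X+j*Y),axis=-1)<.01];print(n,len(N),np.median(N[:,2]))
E
```

```text
time: 38.67
position: [0.5544, -0.0572, 0.2578]
tool_rot: [0.993, -0.118, 0.0, 0.001]
ft_force: [-0.6, -0.0, 0.6]
grip_width: 0.0525
plate 559.9657592773438 -10.271598815917969 (180.22314453125, 150.53732299804688) 80.40557861328125 25958 0.07499127007208933
a 0.004 722 ctr [0.6189 0.0408] theta 0.1 sd [ 3.1 11.6]
a 0.008 777 ctr [0.6187 0.0408] theta 0.2 sd [ 3.3 11.8]
b 0.004 543 ctr [ 0.5993 -0.0766] theta 0.1 sd [ 3.2 11.8]
b 0.008 582 ctr [ 0.5991 -0.0762] theta 179.8 sd [ 3.3 11.9]
c 0.004 516 ctr [ 0.5018 -0.0594] theta 179.7 sd [ 3.2 11.1]
c 0.008 565 ctr [ 0.5022 -0.0591] theta 179.7 sd [ 3.3 11.4]
d 0.004 718 ctr [0.5212 0.0568] theta 0.2 sd [ 3.2 11.7]
d 0.008 777 ctr [0.5215 0.0567] theta 0.2 sd [ 3.3 11.8]
boss 348 0.08054193735453491
left 399 0.07468788447111296
right 291 0.0749999587422997
far 338 0.07474453215874141
near 551 0.07563504486664646
```

View pics/w6.png

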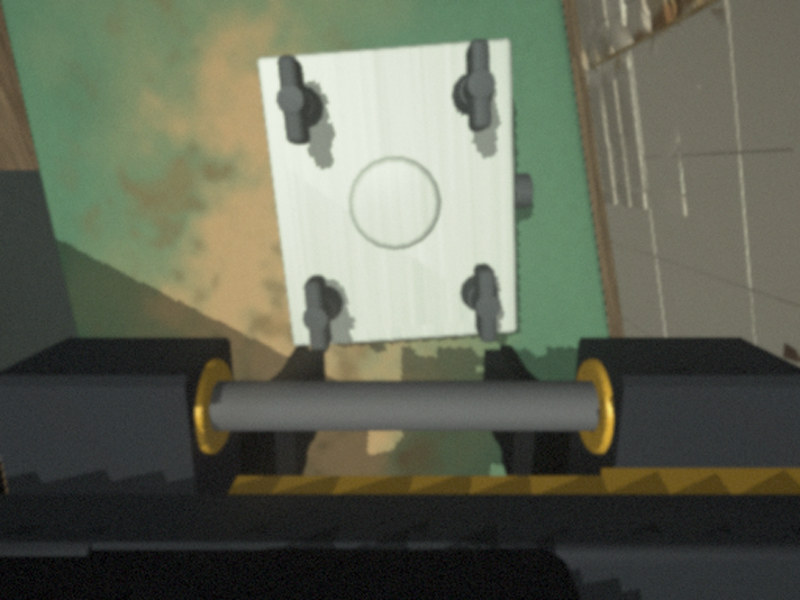

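All four nuts are in line with the long side: a (480,85), b (487,300), c (318,310) and d (293,100). The plate is flat, and the gripper is clear of everything.

```bash
python3 -c "
from rig import robot
print(robot.hand_in())"
```

```text
the job is handed in; nothing more can be done
None
```

I tightened all four wing nuts in two rounds, in cross order both times: far left, near right, far right, near left. The job was handed in at about 38.7 s of the 72 s allowed.

- **Round 1:** I turned each nut to square across the plate and let go. The wings measured 89 to 91° afterwards.
- **Round 2:** I turned each nut about another quarter turn onto its stop. The wrist moment rose to about 0.8–0.9 N m at every stop, and the wings measured within 0.3° of the long side after release.
- **Cover plate:** it came down about 2 mm and reads 74.7 to 75.6 mm, against 74 mm when seated. That is within the roughly 2 mm camera calibration. The near side reads about 0.9 mm higher than the far side, which I put down to the camera.
- **Gripper:** it was open and clear of everything at hand-in.
- **Bystanders:** I never went near the tape, screwdriver or jar. I did not take a final picture of the tape or the screwdriver.

An early rectangle fit disagreed with a second, steadier fit on the nut angles by up to about 7°. I gripped the far left and near right nuts on the first fit. Both still came out square by the second fit, which I used from then on.

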